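# Lift the loaded condiment caddy level

## Task

Set the clear salt shaker down upright in the free pocket of the wooden condiment caddy and let go of it; then take the caddy by the dark grip on top of its stem and lift it, shaker and green jar in their pockets and the caddy kept level all the way, at least 10 cm clear of the worktop over its open front part. Finish while holding it there in the gripper, still and level, with nothing else carrying it, and leave the orange spice jar and the kitchen timer where they stand.

Things in the scene. Friction and masses are not known exactly. Their poses are not given: they have to be found in the camera images.
- caddy: condiment caddy, loose, about 0.4 kg empty: a pale oak block 70 x 232 x 36 mm (x, y, z) with two round blind pockets 52 mm wide and 26 mm deep on its long (y) axis, 80 mm either side of the middle; a thin steel stem (11 mm thick) rises from the middle of the block to a dark wooden grip on top, 177 mm above the worktop. Origin: centre of the underside; y along the block's length, z up
- caddy_grip (a point): centre of the dark wooden grip on the caddy's stem: a square bar 24 x 24 mm (sides along the caddy's x and y), 42 mm tall, rounded edges; this point is 156 mm above the caddy's underside, over its middle. It may be gripped across x or across y; the jars' tops stay 39 mm below this point
- free_pocket (a point): centre of the floor of the empty pocket (at the caddy's -y end), 10 mm above the caddy's underside; pocket 52 mm in diameter, its rim 26 mm above this point. The stem is 80 mm away from it along the caddy's y axis
- jar_pocket (a point): centre of the floor of the pocket at the caddy's +y end, 10 mm above the underside, in which the green spice jar already stands
- salt_shaker: salt shaker, clear with a grey-white round top and grey filling, 44 mm in diameter, 90 mm tall (straight up to 66 mm, above that a narrower top 34 mm wide), about 0.1 kg, loose, upright on the worktop (a microwave, 290 mm tall, stands behind from about x = 0.55 m, its bar handle in front of it, and a dish rack left of it: come in over the front edge). Origin: centre of its underside, z up
- spice_a: dark green glass spice jar with black cap, 44 mm in diameter, 107 mm tall, about 0.11 kg, loose, standing in the caddy's other pocket. Origin: centre of its underside
- spice_b: orange spice jar with black cap, 44 mm in diameter, 107 mm tall, loose on the worktop, a bystander. Origin: centre of its underside
- kitchen_timer: round white kitchen timer with red grip on top, 68 mm in diameter, 54 mm tall, loose on the worktop, a bystander. Origin: centre of its underside
Things that resemble listed ones, but are neither listed nor needed, are in the scene too. What is shaped like the salt_shaker but pink or turquoise is not meant.

How it is judged:
By the outcome, as a careful person would: the job done as asked, in the order asked, and still so for the second after the job is handed in, while the arm keeps its last pose, push and grip.
It also fails if it takes over 59 s, if anything falls off the work surface, if the arm or the gripper's body presses on something with over 40 N, if the wrist force passes 120 N, or if a joint passes its speed limit or range.

## Robot

A 7-joint arm with a two-finger parallel gripper is mounted at the origin on a cart in front of the work surface, level with it; the furniture and walls round the work are solid. World frame = base frame: x ahead of the robot, y to its left, z up, the work surface at z = 0. Lengths are in mm, angles in rad, forces in N, time in s.
With the tool pointing down it reaches from about 400 to 900 mm from the base axis. Payload 5.5 kg.
Tool frame: the origin (TCP) lies on the mounting face of the last link; the fingertips stand 173 mm ahead of it and the grasp point (between the pads) lies 155 mm ahead of it; z points along the fingers, y is the line along which they close (so a half turn about z gives the same grasp; the last joint's range is limited). The gripper opens to 85 mm and grips with 20 to 120 N. Pads are 22 mm wide; open, the fingers measure 114 mm over their backs; the gripper's body (76 mm by 85 mm) begins 54 mm behind the grasp point. The pads swing forward as they close: fully open they stand 13 mm farther back than shut.
Start: joints at [-1.083, 0.501, -0.427, 1.55, 0.221, 1.138, -0.21], TCP at [144.859, 633.65, 404.71] pointing down, gripper open.
Joint ranges: [-2.88, 2.88], [-0.31, 2.03], [-1.54, 1.56], [0.2, 2.42], [-1.41, 4.55], [0.19, 2.02], [-2.57, 2.57]. Speed limits (rad/s): [2.57, 2.57, 3.14, 3.14, 3.14, 3.14, 3.14].

## Interface

Orientations are given as [roll, pitch, yaw] about the fixed x, y, z axes, in that order (R = Rz(yaw) Ry(pitch) Rx(roll)).
In Python, from plant import * gives the robot as it stands. Calls block until the motion is done:
- goto(position, orientation): joint-space move of the TCP to a pose.
- move_l(position, rot=None, velocity=150, stop_force=None): straight line of the TCP; rot=None keeps the orientation; velocity is the mean speed in mm/s. With stop_force (N) it stops when the force on the tool has changed by that much, and returns True; else False.
- move_joints(angles): joint-space move.
- let_go() and grasp(newtons=None): open the fingers fully, or close them until they stop; newtons is the grip in N (None keeps the last).
- wait(seconds).
- ik(position, orientation): joint angles nearest the present ones, or None.
- observe(): the state.
- get_image(name): name is "scene" or "top" or "wrist"; returns (picture, depth): 480x640x3 uint8, red, green, blue; 480x640 float32, mm along the optical axis (not along the pixel's ray), 0 where there is no reading.
- camera_info(name): a dict with "intrinsics" (3x3 intrinsics, pixels), "D" ([k1, k2, p1, p2, k3] as OpenCV has them; the pictures are not rectified), "xyz" and "rotation" of the camera in the world; the wrist camera has in their place "tool_from_camera" (4x4, takes a point from camera to tool coordinates, whose origin is the TCP and whose axes are the flange's). Camera axes: x right, y up, looking along -z (the intrinsics and any distortion apply to the point x, -y, -z); pixel columns grow to the right and rows downward; lengths in mm; the calibration is good to about 2 mm. A picture is of the moment at which its call begins: read the wrist's pose just before it. camera_info takes no time and is no camera call.
A pose or a line that the arm cannot do raises PlanningError and nothing moves.
- close_job(): hands the job in; it is judged then, once.
The state is a dict: "t": time; "q": joint angles; "joint_velocities": joint speeds; "joint_torque": joint torques, N m; "tool_pos": TCP position; "orientation": TCP orientation; "force": force on the tool from outside, world axes, zero at the start; "wrist_torque": the same for the moment, N m; "gripper_width": opening from 0.0 (shut) to 1.0 (fully open); "finger_force": force on a finger pad.
Only numpy, scipy, OpenCV 4.12 (cv2) and the standard library are available. Lean on these libraries where they do the work, as an engineer would, in place of code of your own. Each camera call takes 0.05 s, during which the arm holds its last target. There are 200 camera calls.

## Working session

There is one attempt and no reset: what is moved stays moved. The work goes in short steps, each a Python script; the robot and the scene stay as the last script left them, time stands still between calls to the robot, and variables do not carry over. Pictures are saved under pics/ and viewed, at most 10 in all, crops included, and the job is handed in when it is done.

```bash
ls; mkdir -p pics; cat > h.py <<'E'
from plant import *
import numpy as np, cv2
def cam(name):
    """returns img, depth, K, D, R, t (world from camera)"""
    ci=camera_info(name); 
    if name=="wrist":
        from scipy.spatial.transform import Rotation as Ro
        s=observe(); T=np.eye(4); T[:3,:3]=Ro.from_euler('xyz',s['orientation']).as_matrix(); T[:3,3]=s['tool_pos']
        M=T@np.array(ci['tool_from_camera']); R,t=M[:3,:3],M[:3,3]
    else:
        R,t=np.array(ci['rotation']),np.array(ci['xyz'])
        if R.shape!=(3,3):
            from scipy.spatial.transform import Rotation as Ro
            R=Ro.from_euler('xyz',R).as_matrix()
    im,d=get_image(name)
    return im,d,np.array(ci['intrinsics']),np.array(ci['D'],float),R,t
def ray(c,u,v):
    im,d,K,D,R,t=c
    p=cv2.undistortPoints(np.array([[[u,v]]],float),K,D)[0,0]
    return R@np.array([p[0],-p[1],-1.])
def world(c,u,v):
    return c[5]+ray(c,u,v)*float(c[1][int(v),int(u)])
def at_z(c,u,v,z):
    r=ray(c,u,v); return c[5]+r*(z-c[5][2])/r[2]
def cloud(c):
    im,d,K,D,R,t=c; v,u=np.mgrid[0:480,0:640]
    p=cv2.undistortPoints(np.stack([u,v],-1).reshape(-1,1,2).astype(float),K,D)[:,0]
    q=np.c_[p[:,0],-p[:,1],-np.ones(len(p))]*d.reshape(-1,1)
    return (q@R.T+t).reshape(480,640,3)
def save(c,n,crop=None,scale=1):
    im=c[0][...,::-1]
    if crop: a,b,e,f=crop; im=im[b:f,a:e]
    cv2.imwrite('pics/'+n,cv2.resize(im,None,fx=scale,fy=scale,interpolation=2))
E
python3 - <<'E'
from h import *
import pickle
for n in("scene","top"):
    c=cam(n); save(c,n+'1.png'); pickle.dump(c,open(n+'.pkl','wb')); print(n,c[2],c[3],c[4],c[5])
print(observe(),camera_info('wrist'))
E
```

```text
pics
scene [[463.07519409   0.         318.09771111]
 [  0.         463.07519409 240.93512495]
 [  0.           0.           1.        ]] [-0.11102092  0.          0.          0.          0.        ] [[ 0.84630866  0.39190401 -0.36079481]
 [-0.53246298  0.60246917 -0.59457049]
 [-0.01564681  0.69530003  0.71854926]] [ 141.39479535 -655.04624448  831.25134733]
top [[613.25309324   0.         319.18468683]
 [  0.         613.25309324 231.92479817]
 [  0.           0.           1.        ]] [-0.01218294  0.          0.          0.          0.        ] [[ 0.49947902  0.71937648 -0.48271957]
 [-0.86623747  0.4226781  -0.26641299]
 [ 0.01238375  0.55121747  0.83426971]] [-221.99463628 -466.42770226 1347.06129612]
{'t': 0.1, 'q': array([-1.08281117,  0.50179022, -0.4267997 ,  1.55132628,  0.2207721 ,
        1.13832541, -0.21029164]), 'joint_velocities': array([-0.00067987, -0.0012411 , -0.00047481, -0.00233994,  0.00047531,
       -0.00312394, -0.00166289]), 'joint_torque': array([-1.09118008e-02, -5.70820391e+01, -5.83884895e+00, -2.81750160e+01,
        1.03178198e-02,  5.64204674e-03, -
[... 245 characters left out ...]
36, -0.00816967, -0.02622306]), 'finger_force': 0.0, 'gripper_width': 0.9989140716537698} {'intrinsics': array([[411.06324034,   0.        , 318.09619348],
       [  0.        , 411.06324034, 240.42564682],
       [  0.        ,   0.        ,   1.        ]]), 'D': array([-0.09379005,  0.        ,  0.        ,  0.        ,  0.        ]), 'tool_from_camera': array([[ 2.94547274e-04,  9.55135826e-01,  2.96167971e-01,
         7.41164713e+01],
       [ 9.99999954e-01, -2.61816299e-04, -1.50175366e-04,
        -1.69927436e-01],
       [-6.58962701e-05,  2.96168002e-01, -9.55135860e-01,
         3.00496611e+01],
       [ 0.00000000e+00,  0.00000000e+00,  0.00000000e+00,
         1.00000000e+00]])}
```

View pics/scene1.png

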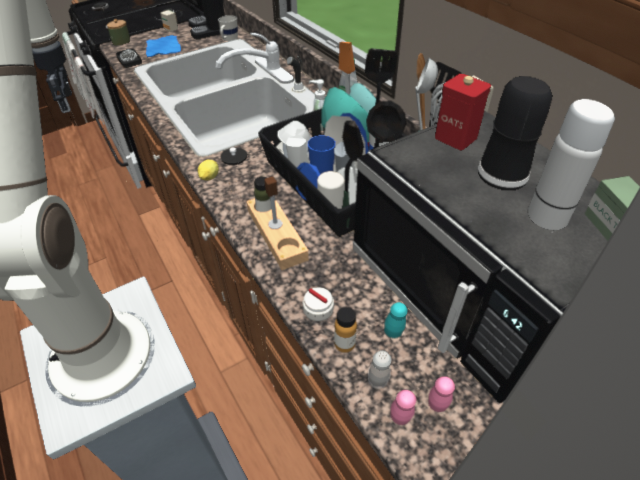

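View pics/top1.png

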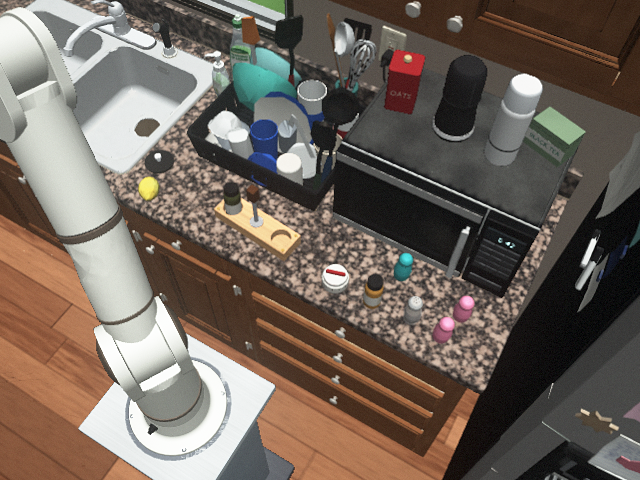

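Shaker candidates (scene image): grey-clear (380,368), pink (403,406) and (441,392), turquoise (396,320). The grey one, at (414,310) in the top view, fits the description. The caddy's free pocket is at (291,245) in scene and its grip at (271,187). Next I measure and make one close crop.

```bash
python3 - <<'E'
from h import *
import pickle
S=pickle.load(open('scene.pkl','rb'));T=pickle.load(open('top.pkl','rb'))
def tri(a,b):
    r1,r2=ray(S,*a),ray(T,*b); A=np.c_[r1,-r2]; s=np.linalg.lstsq(A,T[5]-S[5],rcond=None)[0]
    p,q=S[5]+r1*s[0],T[5]+r2*s[1]; return (p+q)/2,np.linalg.norm(p-q)
for n,a,b in [('shakertop',(382,356),(416,300)),('griptop',(270,179),(252,187)),('greencap',(262,181),(231,186)),('orangecap',(346,314),(375,280)),('timer',(318,296),(336,272)),('turq',(398,307),(405,256)),('pink1',(404,395),(446,321)),('pink2',(444,382),(466,299)),('pocket rimctr',(291,243),(282,237))]:
    print(n,tri(a,b),world(S,*a).round(),world(T,*b).round())
# clusters from clouds
for nm,c in(('S',S),('T',T)):
    P=cloud(c); 
    hsv=cv2.cvtColor(c[0],cv2.COLOR_RGB2HSV)
    m=(P[...,2]>29)&(P[...,2]<42)&(hsv[...,1]>70)&(c[1]>0)&(P[...,0]>300)&(P[...,0]<560)&(hsv[...,2]>130)
    reg=np.zeros_like(m); 
    if nm=='S': reg[190:275,240:315]=1
    else: reg[190:262,205:305]=1
    q=P[m&reg]; r=cv2.minAreaRect(q[:,:2].astype(np.float32)); print(nm,'block',len(q),r,cv2.boxPoints(r).round(),np.median(q[:,2]))
    for lo,hi in((20,60),):
        m=(P[...,2]>lo)&(P[...,2]<130)&(c[1]>0)&(P[...,1]<-40)&(P[...,0]>300)&(P[...,0]<540)
        n,l,st,_=cv2.connectedComponentsWithStats(m.astype(np.uint8))
        for i in range(1,n):
            if st[i,4]>60: q=P[l==i]; print(nm,st[i],q.min(0).round(),q.max(0).round())
im=np.hstack([cv2.resize(S[0][270:430,310:470],(400,400)),cv2.resize(T[0][240:350,340:450+30-0],(400,400))])
cv2.imwrite('pics/crop.png',im[...,::-1])
E
```

```text
shakertop (array([ 455.16218799, -350.17264724,   91.87367358]), np.float64(0.8559058260872631)) [ 456. -350.   92.] [ 455. -350.   92.]
griptop (array([482.09964403, 108.81113702, 180.18305849]), np.float64(2.151493167324885)) [482. 110. 179.] [483. 109. 180.]
greencap (array([495.21403393, 186.89968931, 117.33913615]), np.float64(3.329889579840411)) [493. 184. 118.] [495. 186. 120.]
orangecap (array([ 446.16031576, -247.75042143,  107.20273085]), np.float64(1.2490425530989422)) [ 447. -248.  108.] [ 444. -248.  110.]
timer (array([ 446.91341529, -146.33570055,   51.83518145]), np.float64(0.337564058926165)) [ 447. -147.   52.] [ 446. -147.   54.]
turq (array([ 552.85055846, -276.42532383,   83.9465584 ]), np.float64(1.0045216408051785)) [ 549. -280.   90.] [ 554. -276.   82.]
pink1 (array([ 440.68591737, -430.99901061,   92.52296553]), np.float64(0.3609164477023908)) [ 441. -431.   92.] [ 442. -431.   90.]
pink2 (array([ 517.61152618, -448.77682418,   86.69762101]), np.float64(1.0482877699591044)) [ 515. -450.   92.] [ 519. -449.   85.]
pocket rimctr (array([476.66254174,  25.60129
[... 588 characters left out ...]
]
S [390 390  26  33 657] [ 423. -455.   20.] [ 462. -413.   94.]
T block 1233 ((481.6703186035156, 107.18229675292969), (237.22760009765625, 74.28199768066406), 83.61566162109375) [[432.  -7.]
 [505. -15.]
 [532. 221.]
 [458. 229.]] 37.676611404405776
T [394 259  16  19 202] [ 525. -298.   21.] [ 540. -261.   93.]
T [322 264  27  27 565] [ 412. -178.   20.] [ 476. -112.   63.]
T [364 273  20  33 508] [ 422. -272.   20.] [ 466. -228.  115.]
T [453 295  22  26 385] [ 495. -473.   20.] [ 532. -431.   95.]
T [404 296  19  27 391] [ 432. -372.   20.] [ 469. -331.   96.]
T [433 317  22  25 387] [ 423. -454.   20.] [ 458. -412.   98.]
T [499 321  52 109 712] [ 300. -632.   20.] [ 540. -629.  130.]
```

View pics/crop.png

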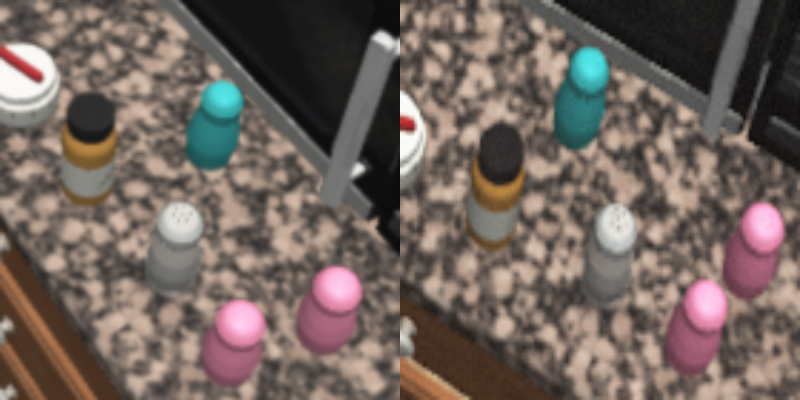

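The crop shows the grey-clear shaker with its perforated top standing between the orange jar and the pink shakers, so that choice holds. Next I check the clearances behind it and move to two wrist views.

```bash
cat >> h.py <<'E'
def hover(p,yaw,**k): goto(list(p),[np.pi,0,yaw])
E
python3 - <<'E'
from h import *
import pickle
S=pickle.load(open('scene.pkl','rb'));T=pickle.load(open('top.pkl','rb'))
P=np.r_[cloud(S)[S[1]>0],cloud(T)[T[1]>0]]
for y0 in range(-460,260,40):
    r=[]
    for z0,z1 in((60,120),(120,200),(200,290),(290,420)):
        q=P[(P[:,1]>y0)&(P[:,1]<y0+40)&(P[:,2]>z0)&(P[:,2]<z1)&(P[:,0]>505)]
        r.append(int(np.percentile(q[:,0],1)) if len(q)>5 else None)
    print(y0,r)
for p,yaw in(((300,420,480),-1.67),((430,130,470),-1.67),((455,-290,440),-1.57)):
    try: hover(p,yaw)
    except Exception as e: print(p,e); break
    if p[0]>400:
        n='w%d'%p[1]; c=cam('wrist'); save(c,n+'.png'); pickle.dump(c,open(n+'.pkl','wb'))
    s=observe(); print(s['t'],s['q'].round(2),s['tool_pos'].round(1),s['orientation'].round(4))
a=cv2.imread('pics/w130.png')
b=cv2.imread('pics/w-290.png')
if b is not None: cv2.imwrite('pics/w2.png',cv2.resize(np.vstack([a,b]),None,fx=.625,fy=.625))
E
```

```text
-460 [505, 598, 599, 697]
-420 [568, 567, 570, 712]
-380 [570, 569, 601, 693]
-340 [605, 611, 602, 650]
-300 [533, 611, 603, 691]
-260 [605, 612, 602, 685]
-220 [604, 611, 602, 656]
-180 [604, 612, 602, 661]
-140 [605, 612, 602, 701]
-100 [604, 603, 602, 664]
-60 [604, 603, 603, 619]
-20 [583, 610, 615, 618]
20 [582, 584, 621, 620]
60 [583, 586, 893, 888]
100 [582, 698, 894, 923]
140 [582, 622, 751, 943]
180 [511, 588, 750, 1013]
220 [583, 606, 888, 900]
1.925 [-0.37  0.22 -0.73  1.78  0.16  1.2   1.89] [299.8 420.2 480. ] [ 3.1415e+00  2.0000e-04 -1.6701e+00]
3.2917 [ 0.83  0.19 -1.29  1.93  0.2   1.17  2.51] [429.7 131.2 470.2] [-3.1412e+00  4.0000e-04 -1.6680e+00]
7.125 [-0.46  0.58  1.37  1.83 -0.6   1.24 -2.06] [ 455.  -289.9  439.9] [ 3.1414e+00  3.0000e-04 -1.5697e+00]
```

View pics/w2.png

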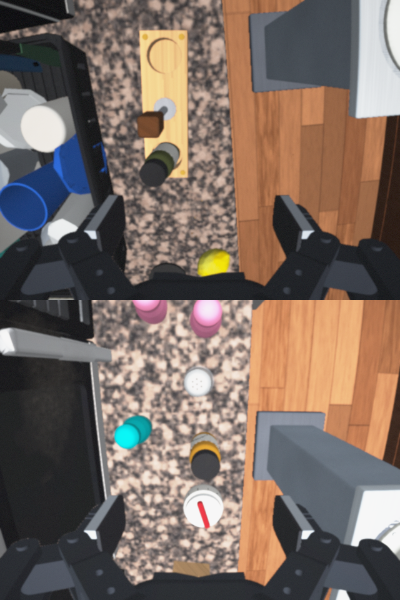

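Upper: the free pocket is at about (261,85) in full-size pixels, the grip at (240,197), and the green jar is in the other pocket. Lower: the clear shaker is at about (317,130). The nearest obstacle behind is the handle at x≈567, so a vertical grasp fits.

```bash
python3 - <<'E'
from h import *
import pickle
from scipy.optimize import least_squares
c=pickle.load(open('w130.pkl','rb'));P=cloud(c);hsv=cv2.cvtColor(c[0],cv2.COLOR_RGB2HSV)
m=(P[...,2]>28)&(P[...,2]<44)&(hsv[...,1]>70)&(hsv[...,2]>130); reg=np.zeros_like(m);reg[40:290,215:310]=1
n,l,st,_=cv2.connectedComponentsWithStats((m&reg).astype(np.uint8)); i=1+np.argmax(st[1:,4]); k=l==i
r=cv2.minAreaRect(P[k][:,:2].astype(np.float32)); print('block',r,np.median(P[k][:,2]))
# pixel edges -> rect at z=36
u=np.argwhere(k)[:,::-1]; h=cv2.convexHull(u.astype(np.int32))[:,0]
q=np.array([at_z(c,*p,36)[:2] for p in h]); r=cv2.minAreaRect(q.astype(np.float32)); print('ray rect',r)
# pocket floor/hole: points lower than rim
R=np.array([[np.cos(-.1),-np.sin(-.1)],[np.sin(-.1),np.cos(-.1)]])
box=cv2.boxPoints(r); mm=cv2.pointPolygonTest
hole=np.zeros(m.shape,np.uint8)
reg[:]=0;reg[52:125,225:300]=1
inside=np.zeros(m.shape,np.uint8)
cnts,_=cv2.findContours((k&(reg>0)).astype(np.uint8),cv2.RETR_CCOMP,cv2.CHAIN_APPROX_NONE)
for ct in cnts:
    (x,y),rr=cv2.minEnclosingCircle(ct); 
    if 10<rr<40:
        w=np.array([at_z(c,*p[0],36)[:2] for p in ct]); print('hole',x,y,rr,len(ct),cv2.minEnclosingCircle(w.astype(np.float32)),cv2.fitEllipse(w.astype(np.float32)))
g=(P[...,2]>168)&(P[...,2]<190)&(c[1]>0);reg[:]=0;reg[160:230,205:290]=1
q=P[g&(reg>0)];print('grip',len(q),cv2.minAreaRect(q[:,:2].astype(np.float32)),np.median(q[:,2]))
c=pickle.load(open('w-290.pkl','rb'));P=cloud(c);reg[:]=0;reg[90:175,270:360]=1
for z0,z1 in((25,62),(76,100),(88,100)):
    q=P[(P[...,2]>z0)&(P[...,2]<z1)&(c[1]>0)&(reg>0)];print('shaker',len(q),q.min(0),q.max(0))
    f=least_squares(lambda a:np.hypot(q[:,0]-a[0],q[:,1]-a[1])-22,[453,-351],loss='soft_l1'); print(f.x,np.abs(f.fun).mean())
E
```

```text
block ((483.0570983886719, 106.39358520507812), (232.6096649169922, 70.7603759765625), 84.03485870361328) 36.800121468548525
ray rect ((482.9825439453125, 106.40142822265625), (232.34536743164062, 71.08345794677734), 84.16204833984375)
hole 262.060546875 88.849853515625 28.99297332763672 158 ((473.78271484375, 27.17106819152832), 26.20041847229004) ((473.8620300292969, 27.149187088012695), (51.0714111328125, 51.302894592285156), 0.31545281410217285)
grip 1335 ((482.83807373046875, 106.04094696044922), (23.99201774597168, 24.769317626953125), 83.11603546142578) 177.24521153459636
shaker 403 [ 436.07976975 -373.81591706   29.42772064] [ 478.02373439 -332.89726028   61.59536476]
[ 459.53171928 -349.42929151] 1.550427268629983
shaker 1479 [ 442.48280945 -368.27964585   76.87572506] [ 475.46172509 -335.0497634    91.60072808]
[ 439.53016313 -354.87963363] 6.595070754521826
shaker 552 [ 446.69333505 -363.05968273   88.00283654] [ 469.57774357 -340.61349116   91.60072808]
[ 461.03298545 -331.10767361] 4.193968629252776
```

```bash
python3 - <<'E'
from h import *
let_go()
hover((456.5,-351.5,330),-np.pi/2)
print(move_l([456.5,-351.5,204],velocity=120,stop_force=15))
s=observe();print(s['t'],s['tool_pos'],s['q'].round(2))
grasp(30); s=observe();print(s['gripper_width'],s['finger_force'],s['force'])
move_l([456.5,-351.5,340],velocity=120)
s=observe();print(s['t'],s['tool_pos'],s['gripper_width'],s['finger_force'],s['force'])
for q in ([474.2,27,340],): print(ik(q,[np.pi,0,-np.pi/2-.102]))
c=cam('wrist');import pickle;pickle.dump(c,open('held.pkl','wb'));S=cam('scene');pickle.dump(S,open('heldS.pkl','wb'))
cv2.imwrite('pics/held.png',np.hstack([cv2.resize(c[0],(400,300)),cv2.resize(S[0][180:420,250:570],(400,300))])[...,::-1])
E
```

```text
False
9.1083 [ 456.76259112 -351.89394748  204.74719959] [-0.08  0.86  0.96  1.9  -0.92  0.9  -1.79]
0.4580850583891562 29.89686980672559 [-1.20627391  0.14506865  4.68968784]
10.8917 [ 456.33707691 -351.16630215  339.17432943] 0.45515609039478455 29.917139527178733 [-0.14099621 -0.2908293  -1.37589046]
[ 0.9034042   0.58708928 -1.29360886  2.02335973  0.66286203  1.04675855
  2.32907343]
```

View pics/held.png

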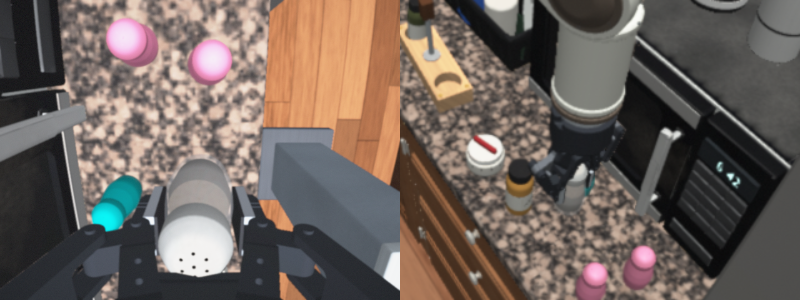

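The shaker is held upright between the pads (wrist picture 198,220), clear of the other items. I measure its offset in the tool, then carry it to the pocket.

```bash
python3 - <<'E'
from h import *
import pickle
from scipy.optimize import least_squares
c=pickle.load(open('held.pkl','rb'));P=cloud(c)-np.array([456.34,-351.17,339.17-204.5])
reg=np.zeros((480,640),bool);reg[255:400,262:370]=1
m=reg&(c[1]>0)&(P[...,2]>-5)&(P[...,2]<40)&(abs(P[...,0])<24)&(abs(P[...,1])<30);q=P[m]
print(len(q),q.min(0),q.max(0))
f=least_squares(lambda a:np.hypot(q[:,0]-a[0],q[:,1]-a[1])-22,[0,0],loss='soft_l1');print(f.x,np.abs(f.fun).mean())
for p in((440,-160,390),(474.2,27,390)):
    yaw=-np.pi/2-(.102 if p[1]>0 else .05)
    try: move_l(list(p),[np.pi,0,yaw],velocity=200); print('l')
    except Exception as e: print(e); hover(p,yaw)
    s=observe();print(s['t'],s['tool_pos'],s['orientation'],s['q'].round(2),s['finger_force'])
E
```

```text
2385 [-18.87482328 -22.68048435   3.41852517] [21.74504614 -6.24459659 39.99400577]
[0.67567305 0.39576229] 0.4731602250206131
l
12.1333 [ 439.87056707 -160.53544105  390.01170821] [-3.14133987e+00 -3.92164652e-04 -1.62131880e+00] [-0.82  0.55  1.46  2.05 -0.61  1.11 -2.27] 29.91588527476779
the arm cannot follow that straight line within its joint ranges
16.0583 [474.14289614  26.89181779 389.81089503] [ 3.14115078e+00 -1.24843161e-04 -1.67319310e+00] [ 0.93  0.46 -1.29  1.98  0.5   1.09  2.47] 29.92241655161706
```

```bash
python3 - <<'E'
from h import *
o=[np.pi,0,-np.pi/2-.102]
move_l([473.8,26.7,265],o,velocity=150)
move_l([473.8,26.7,247],velocity=60)
r=move_l([473.8,26.7,213.5],velocity=30,stop_force=5)
s=observe();print(r,s['t'],s['tool_pos'],s['force'],s['gripper_width'])
T=cam('top');S=cam('scene')
cv2.imwrite('pics/place.png',np.hstack([cv2.resize(S[0][150:290,220:360],(400,400)),cv2.resize(T[0][150:280,190:320],(400,400))])[...,::-1])
E
```

```text
True 18.5 [473.7121692   26.79563122 214.63227422] [-0.781061   -0.64892686  6.27484668] 0.4555113946599275
```

View pics/place.png

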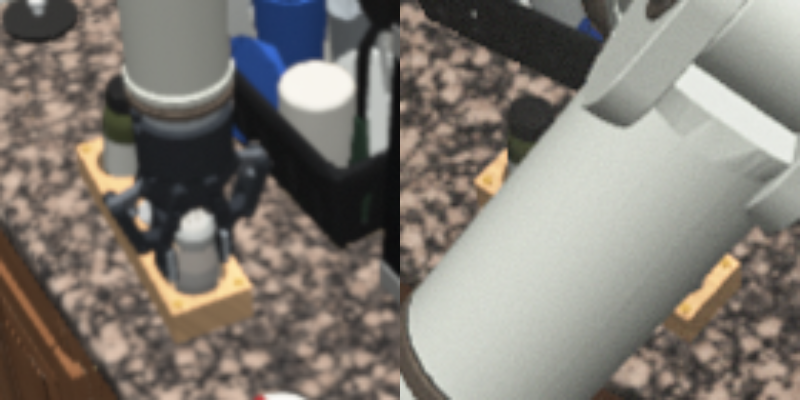

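The shaker is seated: contact came at TCP z=214.6, which is pocket-floor height, and it stands upright in the pocket (scene crop 195,255). I release, rise and look again.

```bash
python3 - <<'E'
from h import *
import pickle
let_go(); 
move_l([473.8,26.7,350],velocity=130)
hover((440,130,470),-np.pi/2-.102)
c=cam('wrist');P=cloud(c);s=observe();print(s['t'],s['tool_pos'],s['orientation'],s['q'].round(2))
pickle.dump(c,open('w3.pkl','wb'));save(c,'w3.png')
hsv=cv2.cvtColor(c[0],cv2.COLOR_RGB2HSV)
near=np.hypot(P[...,0]-483,P[...,1]-106.4)<30
q=P[near&(c[1]>0)&(P[...,2]>168)&(P[...,2]<190)];print('grip',len(q),cv2.minAreaRect(q[:,:2].astype(np.float32)),np.median(q[:,2]))
m=(P[...,2]>28)&(P[...,2]<44)&(hsv[...,1]>70)&(hsv[...,2]>130)&(np.hypot(P[...,0]-483,P[...,1]-106)<135)
n,l,st,_=cv2.connectedComponentsWithStats(m.astype(np.uint8));q=P[l==1+np.argmax(st[1:,4])]
print('block',cv2.minAreaRect(q[:,:2].astype(np.float32)))
q=P[(c[1]>0)&(P[...,2]>85)&(P[...,2]<115)&(np.hypot(P[...,0]-474,P[...,1]-27)<30)];print('shaker',q.min(0),q.max(0))
E
```

```text
21.0667 [440.30233811 127.8396206  468.35006429] [ 3.13943519e+00 -1.53318453e-03 -1.67532093e+00] [ 0.89  0.31 -1.42  1.91  0.33  1.2   2.38]
grip 1338 ((482.7289123535156, 106.0873794555664), (23.951021194458008, 24.39834213256836), 84.11344909667969) 177.30229755554132
block ((483.10791015625, 106.32728576660156), (232.43675231933594, 70.61649322509766), 84.0228042602539)
shaker [459.62877613   9.37274916  85.17153192] [493.43799816  43.27823417 102.36049973]
```

View pics/w3.png

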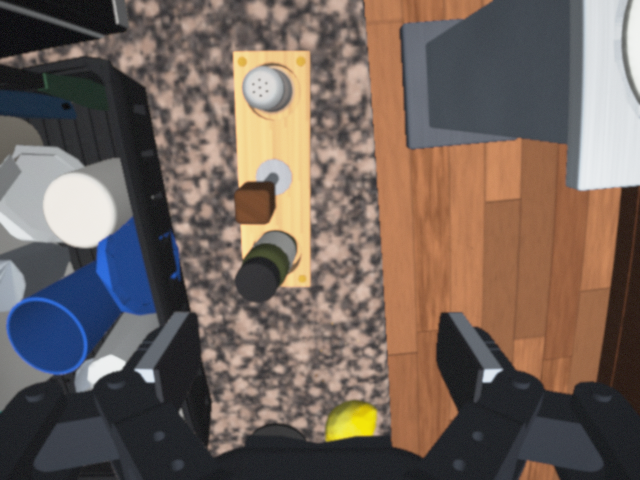

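The picture shows the shaker upright in its pocket (265,88), the green jar in the other (262,270), the grip at (254,202), and the caddy unmoved. Now I grip it and lift.

```bash
python3 - <<'E'
from h import *
o=[np.pi,0,-np.pi/2-.104]; x,y=482.9,106.2
hover((x,y,400),o[2]); 
print(ik([x,y,310],o),ik([x,y,450],o))
r=move_l([x,y,310],o,velocity=80,stop_force=12); wait(.3)
s=observe();print(r,s['t'],s['tool_pos'],s['orientation'],s['force'])
if not r:
    grasp(100); wait(.3); s=observe();print(s['gripper_width'],s['finger_force'],s['force'],s['tool_pos'])
    move_l([x,y,318],velocity=25); s=observe();print(s['force'],s['wrist_torque'],s['tool_pos'])
    move_l([x,y,448],velocity=50); wait(1)
    s=observe();print(s['t'],s['tool_pos'],s['orientation'],s['force'],s['wrist_torque'],s['gripper_width'],s['finger_force'])
    S=cam('scene');T=cam('top')
    cv2.imwrite('pics/lift.png',np.hstack([cv2.resize(S[0][80:300,180:400],(400,400)),cv2.resize(T[0][100:300,150:350],(400,400))])[...,::-1])
    P=cloud(S);hsv=cv2.cvtColor(S[0],cv2.COLOR_RGB2HSV)
    m=(hsv[...,1]>70)&(hsv[...,2]>150)&(S[1]>0)&(np.hypot(P[...,0]-483,P[...,1]-106)<125)&(P[...,2]>160)&(P[...,2]<190)
    q=P[m];print(len(q),np.linalg.lstsq(np.c_[q[:,:2]-[483,106],np.ones(len(q))],q[:,2],rcond=None)[0])
E
```

```text
[ 0.5979238   0.56684294 -1.09564192  2.00440683  0.62463666  0.95530939
  2.21792587] [ 0.78261299  0.39903694 -1.29553351  1.86249558  0.4134859   1.19595139
  2.38754155]
False 23.075 [482.98765054 106.15562621 310.21497437] [-3.14112809e+00 -5.29077341e-05 -1.67492801e+00] [-0.08404882 -0.58931709 -0.17071617]
0.26868723810113115 99.21388864517212 [-3.07212313 -0.0702562   5.879249  ] [482.610867   106.31510819 310.11073023]
[-0.7372188  -0.56442955 -6.64017542] [-0.01660815  0.03673032 -0.05352813] [482.87898091 105.96499041 317.84162881]
28.1917 [482.89532558 106.21023896 448.00130328] [-3.14157598e+00 -2.03903360e-06 -1.67474514e+00] [ 0.30867799  0.22917701 -6.42110225] [0.00644885 0.08299897 0.06335489] 0.2693370742157894 98.17080974578857
1033 [-8.40725751e-04 -1.31358994e-03  1.75930190e+02]
```

View pics/lift.png

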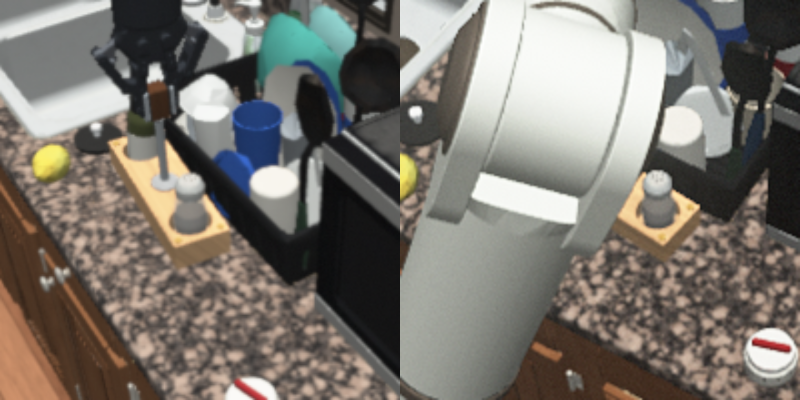

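The caddy hangs level (slope about 1.5 mrad) with its underside about 138 mm up. The shaker (scene crop 190,200) and green jar (143,130) are in their pockets, and the measured load of about 0.65 kg matches caddy plus jars.

```bash
python3 -c "
from plant import *
print(close_job())"
```

```text
the job is handed in; nothing more can be done
None
```

The job is handed in: the salt shaker stands upright in the caddy's free pocket, and the caddy is held still and level about 138 mm above the open worktop with both jars in place; the orange jar and timer were not touched.

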